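# Shim the rocking airbrush compressor

## Task

The airbrush compressor rocks because one of its feet has worn short and hangs clear of the bench. Take the tapered wooden shim and slide it, thin end first, straight in under that foot from the end of the machine until it drags snugly, stopping before it jacks or shoves the machine, and leave it there flat on the bench; then press down gently on the pump head to check that the corner is carried. Leave the machine where it stands and don't disturb the other things on the bench.

Things in the scene. Friction and masses are not known exactly. Their poses are not given: they have to be found in the camera images.
- compressor: Airbrush compressor, 5.4 kg, free on the bench: grey tank 260 mm long along its own y, motor and pump above, 290 mm high. Origin at bench level under its middle, z up. Four rubber feet, 36 mm across, at x = +-60, y = +-120 mm; straps above them have their underside at 22 mm. Three feet touch the bench. Nothing of it reaches beyond y = -138 mm at the pump end. A sideways push of about 25 N slides it.
- worn_foot (a point): Bench-level point under the centre of the worn foot (compressor x = +60, y = -120 mm, at the pump end). Fixed in the compressor: it does not tell the foot's height. The foot's flat underside hangs 3.5 to 8.5 mm above the bench (differs each time, not measured). The shim goes in from beyond the -y end, moving along the compressor's +y.
- pump_head: Square silver cylinder head on the pump, 64 x 64 x 16 mm, flat on top, on the worn foot's side of the rocking line. Origin at the centre of its underside, 258 mm above the bench.
- pump_head_top (a point): Centre of the flat top of the pump head, 274 mm above the bench: press straight down here with closed fingers, 4 to 15 N for about half a second.
- shim: Brown wooden wedge lying flat, 180 mm (own x) by 36 mm (own y), 50 g; origin at the centre of the flat underside. Top slopes from 14 mm thick at the blunt -x end to 2 mm at the thin +x end. Friction on bench and rubber about 0.5 to 0.7: slid level, its drag rises by about 1 N per newton that the foot presses on it, within 10 to 20 mm of first touch. Snug: drag up by 6 to 14 N.
- shim_tip (a point): Middle of the shim's thin edge, at its underside (own x = +90 mm).
- shim_grip (a point): Place to grip the shim across its 36 mm width: own x = -70 mm, 20 mm from the blunt end, 6 mm above the underside; it is 12.7 mm thick there.
- cream_jar: Low white screw jar, 52 mm across, 32 mm high. Leave alone.
- paint_pot: Open low white pot, 76 mm across, 30 mm high. Leave alone.
- brush: Brush with a light wooden handle, 170 mm long. Leave alone.
- ink_bottle: Clear ink bottle, 38 mm across, 95 mm high. Leave alone.
- ink_bottle2: Grey ink bottle, 38 mm across, 95 mm high. Leave alone.
- stir_stick: Flat light wooden stirring stick of even thickness, 159 x 18 x 5 mm; not the shim. Leave alone.
Mind the look-alikes: they are no part of the job. Of the things like the shim, leave any that is green or red; of the rest the larger one is meant.

How it is judged:
By the outcome, as a careful person would: the job done as asked, in the order asked, and still so for the second after the job is handed in, with the robot touching nothing.
It also fails if it takes over 56 s, if anything falls off the work surface, if the arm or the gripper's body presses on something with over 40 N, if the wrist force passes 120 N, or if a joint passes its speed limit or range.

## Robot

A 7-joint arm with a two-finger parallel gripper is mounted at the origin on the work surface. World frame = base frame: x ahead of the robot, y to its left, z up, the work surface at z = 0. Lengths are in m, angles in rad, forces in N, time in s.
With the tool pointing down it reaches from about 0.35 to 0.9 m from the base axis. Payload 8.1 kg.
Tool frame: the origin (TCP) lies midway between the tips of the shut fingers; the grasp point (between the pads) lies 19 mm behind it; z points along the fingers, y is the direction in which the jaws open and shut (so a half turn about z gives the same grasp; the last joint's range is limited). The gripper opens to 85 mm and grips with 20 to 120 N. Pads are 22 mm wide; open, the fingers measure 114 mm over their backs; the gripper's body (76 mm by 85 mm) begins 54 mm behind the grasp point. The pads swing forward as they close: fully open they stand 13 mm farther back than shut.
Start: joints at [1.147, 0.434, 0.025, 1.573, -0.012, 1.134, -0.075], TCP at [0.197, -0.593, 0.231] pointing down, gripper open.
Joint ranges: [-2.62, 2.62], [-0.44, 2.09], [-1.27, 1.32], [0.08, 2.57], [-1.32, 4.46], [0.12, 2], [-2.74, 2.74]. Speed limits (rad/s): [2.22, 2.22, 3.01, 3.01, 3.14, 3.14, 3.14].

## Interface

Orientations are given as [roll, pitch, yaw] about the fixed x, y, z axes, in that order (R = Rz(yaw) Ry(pitch) Rx(roll)).
In Python, from station import bot gives the robot as it stands. The module is installed in compiled form; this text tells all that it offers.
- The arm moves only by the tool apply_moves, never from a script. Its argument "deltas" is a list of rows, each a list of 7 numbers: the finger opening in cm, from 0 to 8.54, then the shift along the tool's x, y, z in cm, then the turn, a rotation vector about the tool's x, y, z in degrees. A call has 1 to 8 rows; each row is the pose to reach, as a shift and turn from the pose commanded when the call began, along the tool's axes at that moment; what a row does not reach only later rows make up. A row lasts 1/12 s, in which the tool goes at most 41.7 mm and 7.16 degrees, less where a joint would pass 70% of its speed; a pose out of reach is approached as far as the arm can. A call with a gripper value outside its range is refused whole. The fingers move at their own pace and stop on an object; the grip force is fixed at half the most. Time passes only in rows, so rows that repeat a pose let the fingers close. It gives the time, the measured TCP pose, the force and the opening at its end, in the units of the state.
- bot.observe(): the state, without advancing time (a new reading comes with each control period).
- bot.camera(name): name is "scene" or "top" or "wrist"; returns a dict with "frame" (384x512x3 uint8, red, green, blue), "K" (3x3 intrinsics, pixels), "D" ([k1, k2, p1, p2, k3] as OpenCV has them; the pictures are not rectified), "T" (4x4, takes a point from camera to world coordinates). Camera axes: x right, y up, looking along -z (the intrinsics and any distortion apply to the point x, -y, -z); pixel columns grow to the right and rows downward; lengths in m; the calibration is good to about 2 mm. A picture is of the moment at which its call begins. There is no depth.
- bot.hand_in(): hands the job in, once; it reports no verdict.
The state is a dict: "time": time; "q": joint angles; "joint_velocities": joint speeds; "effort": joint torques, N m; "tcp_pos": TCP position; "tcp_rot": TCP orientation; "force": force on the tool from outside, world axes, zero at the start; "wrist_torque": the same for the moment, N m; "gripper_width": opening from 0.0 (shut) to 1.0 (fully open).
Only numpy, scipy, OpenCV 4.12 (cv2) and the standard library are available. Lean on these libraries where they do the work, as an engineer would, in place of code of your own. Each camera call takes 0.05 s, during which the arm holds its last target.

## Working session

There is one attempt and no reset: what is moved stays moved. The work goes in short steps, Python scripts to look and compute and a tool call to move; the robot and the scene stay as the last step left them, time stands still between calls to the robot, and variables do not carry over. Pictures are saved under pics/ and viewed, and the job is handed in when it is done.

Besides the shell and the picture viewer there is one more tool, called after "Request:" as name(argument=value, ...) on one line, values as JSON. apply_moves: Moves the arm, as the interface text tells. Its arguments: {"type":"object","properties":{"deltas":{"type":"array"}},"required":["deltas"]}

```bash
mkdir -p pics; cat > h.py <<'E'
import numpy as np, cv2
from station import bot
def grab(n,tag):
    c=bot.camera(n); cv2.imwrite(f'pics/{tag}.png',c['frame'][:,:,::-1]); np.savez(f'{tag}.npz',**c); return c
def load(tag): return dict(np.load(f'{tag}.npz'))
def ray(c,uv):
    p=cv2.undistortPoints(np.array([[uv]],float),c['K'],c['D'])[0,0]
    d=c['T'][:3,:3]@np.array([p[0],-p[1],-1.]); return c['T'][:3,3],d
def onz(c,uv,z):
    o,d=ray(c,uv); return o+d*(z-o[2])/d[2]
def proj(c,P):
    q=np.linalg.inv(c['T'])@np.append(P,1); q=np.array([q[0],-q[1],-q[2]])
    return cv2.projectPoints(q[None],np.zeros(3),np.zeros(3),c['K'],c['D'])[0].ravel()
E
python3 - <<'E'
from h import *
for n in ['scene','top','wrist']:
    c=grab(n,n+'0'); print(n,c['K'].round(1).tolist(),c['D'],c['T'].round(3).tolist())
print(bot.observe())
E
```

```text
scene [[456.7, 0.0, 249.2], [0.0, 456.7, 189.5], [0.0, 0.0, 1.0]] [-0.01229738  0.          0.          0.          0.        ] [[-0.336, -0.806, 0.487, 1.145], [0.942, -0.291, 0.168, 0.168], [0.006, 0.515, 0.857, 1.213], [0.0, 0.0, 0.0, 1.0]]
top [[419.2, 0.0, 254.3], [0.0, 419.2, 187.6], [0.0, 0.0, 1.0]] [-0.12525326  0.          0.          0.          0.        ] [[0.005, 0.982, -0.186, 0.313], [-1.0, 0.005, 0.001, -0.028], [0.001, 0.186, 0.982, 1.451], [0.0, 0.0, 0.0, 1.0]]
wrist [[305.8, 0.0, 259.7], [0.0, 305.8, 187.6], [0.0, 0.0, 1.0]] [-0.00374375  0.          0.          0.          0.        ] [[0.315, 0.898, 0.308, 0.277], [-0.949, 0.298, 0.101, -0.566], [-0.001, -0.324, 0.946, 0.372], [0.0, 0.0, 0.0, 1.0]]
{'time': 0.15, 'q': array([ 1.14740417,  0.43507453,  0.02496236,  1.57385532, -0.01161897,
        1.13402406, -0.07509197]), 'joint_velocities': array([-2.71222636e-04, -1.30504836e-03,  4.38667629e-05, -3.81348711e-03,
        1.51277949e-03,  2.34334103e-03,  1.06362194e-03]), 'effort': array([ 2.49126315e-03, -6.70883203e+01,  1.02657292e+00, -3.16449487e+01,
        1.58269069e-02,  9.07709211e-03,  2.74818615e-05]), 'tcp_pos': array([ 0.19692352, -0.59276784,  0.23071159]), 'tcp_rot': array([-3.14037968e+00,  8.92636952e-05,  3.20734573e-01]), 'force': array([ 0.59475422, -0.303279  , -0.79638982]), 'wrist_torque': array([ 0.09090518, -0.01725449,  0.01327028]), 'gripper_width': 0.9990524980062606}
```

View pics/scene0.png

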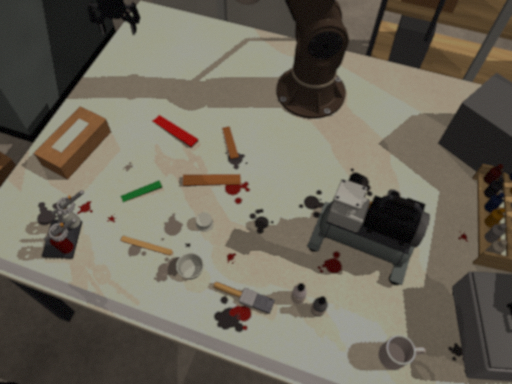

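View pics/top0.png

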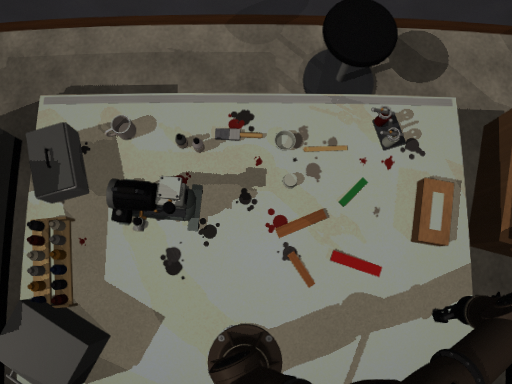

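View pics/wrist0.png

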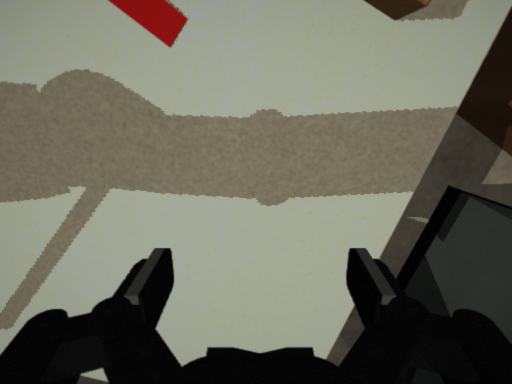

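```bash
python3 - <<'E'
from h import *
t=load('top0')['frame'][:,:,::-1]; s=load('scene0')['frame'][:,:,::-1]
def z(im,x0,y0,w,h,n): cv2.imwrite(f'pics/{n}.png',cv2.resize(im[y0:y0+h,x0:x0+w],(800,600),interpolation=cv2.INTER_CUBIC))
z(t,100,150,120,90,'t_comp'); z(t,230,185,120,90+15,'t_shim'); z(s,300,165,140,105,'s_comp'); z(s,160,110,120,90,'s_shim')
c=load('top0')
for uv in [(278,231),(327,213),(302,222),(290,255),(312,285),(168,187),(198,187),(192,220)]: print(uv,onz(c,uv,0).round(3))
E
```

```text
(278, 231) [ 0.435 -0.112  0.   ]
(327, 213) [ 0.499 -0.284  0.   ]
(302, 222) [ 0.467 -0.196  0.   ]
(290, 255) [ 0.353 -0.153  0.   ]
(312, 285) [ 0.251 -0.227  0.   ]
(168, 187) [0.588 0.277 0.   ]
(198, 187) [0.589 0.17  0.   ]
(192, 220) [0.472 0.187 0.   ]
```

View pics/t_comp.png

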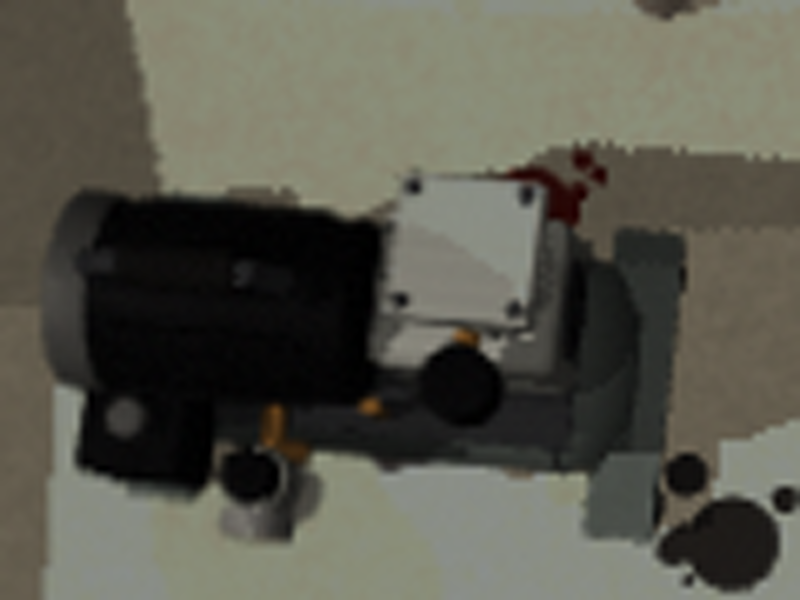

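View pics/t_shim.png

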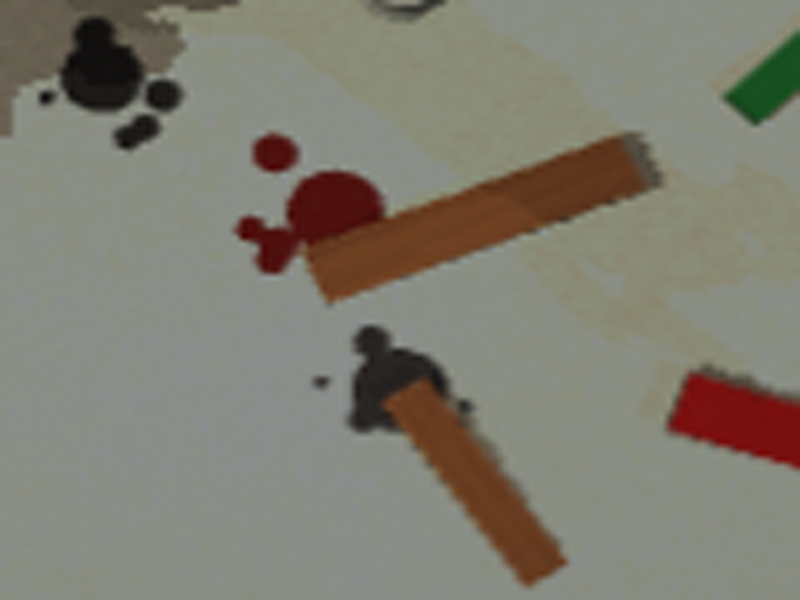

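View pics/s_comp.png

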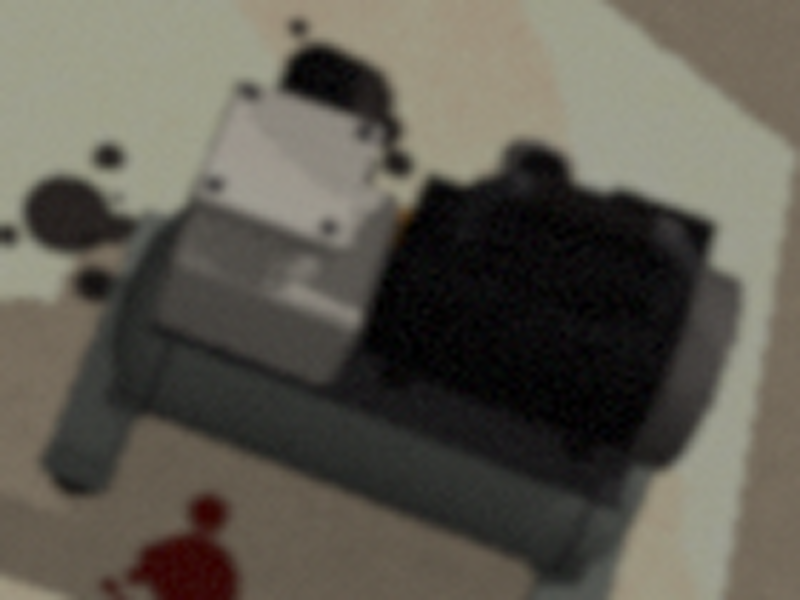

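View pics/s_shim.png

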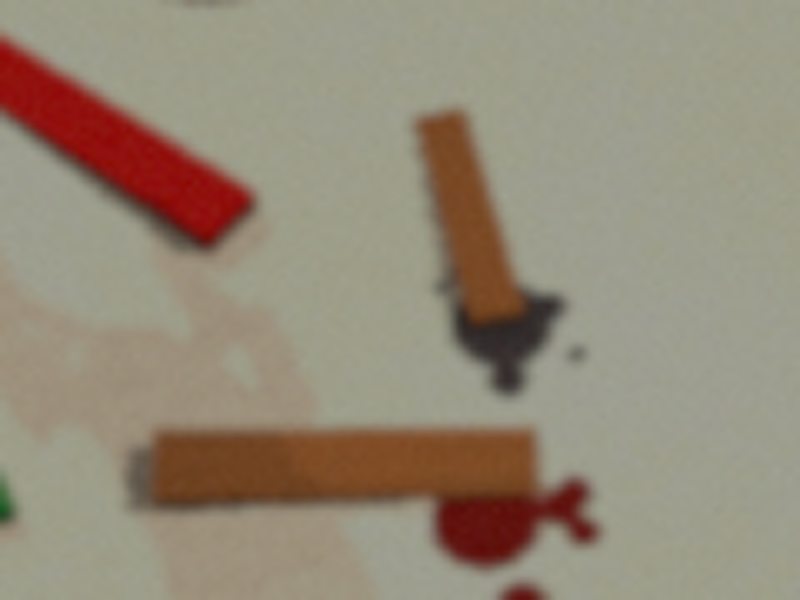

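```bash
cat >> h.py <<'E'
def tri(c1,u1,c2,u2):
    (o1,d1),(o2,d2)=ray(c1,u1),ray(c2,u2)
    s=np.linalg.lstsq(np.c_[d1,-d2],o2-o1,rcond=None)[0]; a=o1+s[0]*d1;b=o2+s[1]*d2
    return (a+b)/2, np.linalg.norm(a-b)
def pca(c,mask,z):
    cn=max(cv2.findContours(mask,0,2)[0],key=cv2.contourArea); r=cv2.minAreaRect(cn)
    return r, cv2.boxPoints(r)
E
python3 - <<'E'
from h import *
T=load('top0');S=load('scene0')
for n,c,roi in [('top',T,(270,200,65,45)),('scene',S,(170,165,85,30))]:
    hsv=cv2.cvtColor(c['frame'],cv2.COLOR_RGB2HSV); x,y,w,h=roi
    m=np.zeros(hsv.shape[:2],np.uint8); m[y:y+h,x:x+w]=cv2.inRange(hsv,(5,110,60),(20,255,255))[y:y+h,x:x+w]
    r,b=pca(c,m,0); print(n,r)
    for p in b: print(p.round(1),'z2',onz(c,p,.002).round(4),'z14',onz(c,p,.014).round(4))
# strap corners from zooms
f=lambda x,y:(100+x*.15-.5+.075,150+y*.15-.5+.075)
g=lambda x,y:(300+x*.175-.41,165+y*.175-.41)
for n,a,b in [('headA farR',(535,180),(340,245)),('head A',(413,178),(392,200)) ]: pass
# pump head top corners on z=.274, top view: order far-left, far-right, near-right, near-left
H=[onz(T,f(*p),.274) for p in [(395,175),(548,183),(530,330),(385,315)]]
print('head top',np.round(H,4), 'c',np.mean(H,0).round(4),[np.linalg.norm(H[i]-H[i-1]).round(4) for i in range(4)])
H2=[onz(S,g(*p),.274) for p in [(245,85),(200,200),(345,248),(395,130)]]
print('head scene',np.round(H2,4),'c',np.mean(H2,0).round(4),[np.linalg.norm(H2[i]-H2[i-1]).round(4) for i in range(4)])
for z in (.022,.028,.034):
  print(z,[onz(T,f(*p),z).round(4)[:2] for p in [(615,230),(685,235),(655,540),(585,535)]],onz(S,g(78,492),0).round(4))
E
```

```text
top ((300.2709045410156, 222.8663787841797), (10.568729400634766, 52.48197937011719), 67.5572509765625)
[274. 228.] z2 [ 0.4454 -0.098   0.002 ] z14 [ 0.4443 -0.0974  0.014 ]
[322.5 208. ] z2 [ 0.516  -0.2683  0.002 ] z14 [ 0.5143 -0.2663  0.014 ]
[326.5 217.7] z2 [ 0.4816 -0.2816  0.002 ] z14 [ 0.4802 -0.2795  0.014 ]
[278.  237.8] z2 [ 0.4116 -0.1118  0.002 ] z14 [ 0.4108 -0.1112  0.014 ]
scene ((212.0, 180.0), (10.0, 58.0), 90.0)
[183. 175.] z2 [ 0.4773 -0.2834  0.002 ] z14 [ 0.4839 -0.2789  0.014 ]
[241. 175.] z2 [ 0.4153 -0.1115  0.002 ] z14 [ 0.4225 -0.1087  0.014 ]
[241. 185.] z2 [ 0.45   -0.0987  0.002 ] z14 [ 0.4569 -0.0961  0.014 ]
[183. 185.] z2 [ 0.5112 -0.2683  0.002 ] z14 [ 0.5175 -0.264   0.014 ]
head top [[0.5691 0.2473 0.274 ]
 [0.5658 0.1802 0.274 ]
 [0.5014 0.1856 0.274 ]
 [0.5075 0.2487 0.274 ]] c [0.5359 0.2155 0.274 ] [np.float64(0.0616), np.float64(0.0672), np.float64(0.0646), np.float64(0.0634)]
head scene [[0.5074 0.1881 0.274 ]
 [0.569  0.1839 0.274 ]
 [0.5709 0.2456 0.274 ]
 [0.5078 0.2532 0.274 ]] c [0.5388 0.2177 0.274 ] [np.float64(0.065), np.float64(0.0617), np.float64(0.0618), np.float64(0.0635)]
0.022 [array([0.595 , 0.1886]), array([0.5925, 0.1518]), array([0.4332, 0.1631]), array([0.4354, 0.1992])] [0.5863 0.1722 0.    ]
0.028 [array([0.5938, 0.1877]), array([0.5913, 0.1511]), array([0.4327, 0.1622]), array([0.4349, 0.1982])] [0.5863 0.1722 0.    ]
0.034 [array([0.5926, 0.1868]), array([0.5901, 0.1503]), array([0.4322, 0.1614]), array([0.4344, 0.1973])] [0.5863 0.1722 0.    ]
```

```bash
cat >> h.py <<'E'
from scipy.spatial.transform import Rotation as R
def delta(pos,yaw,cur=None,tilt=0):
    s=bot.observe(); p0=np.array(s['tcp_pos']); R0=R.from_euler('xyz',s['tcp_rot'])
    Rt=R.from_euler('xyz',[np.pi,0,np.radians(yaw)])*R.from_euler('y',tilt,degrees=True)
    print('shift cm',(R0.inv().apply(np.array(pos)-p0)*100).round(2),'rotvec',np.degrees((R0.inv()*Rt).as_rotvec()).round(2),'t',s['time'],'p',p0.round(4),'rpy',np.degrees(s['tcp_rot']).round(2),'F',np.round(s['force'],2),'M',np.round(s['wrist_torque'],2),'w',round(s['gripper_width'],3))
E
python3 -c "
from h import *
delta([.4914,-.2537,.10],112.3)"
```

```text
shift cm [ 38.64 -22.88  13.1 ] rotvec [-6.000e-02 -5.000e-02 -9.392e+01] t 0.15 p [ 0.1969 -0.5928  0.2307] rpy [-1.7993e+02  1.0000e-02  1.8380e+01] F [ 0.59 -0.3  -0.8 ] M [ 0.09 -0.02  0.01] w 0.999
```

Request:
apply_moves(deltas=[[7,3.2,-1.9,1.1,0,0,-7],[7,6.4,-3.8,2.2,0,0,-14],[7,9.6,-5.7,3.3,0,0,-21],[7,12.9,-7.6,4.4,0,0,-28],[7,16.1,-9.5,5.5,0,0,-35],[7,19.3,-11.4,6.6,0,0,-42],[7,22.5,-13.3,7.6,0,0,-49],[7,25.8,-15.2,8.7,0,0,-56]])

```text
time: 0.82
tcp_pos: [0.3946, -0.3662, 0.1439]
tcp_rot: [3.141, 0.0, 1.304]
force: [1.6, 0.2, -0.4]
gripper_width: 0.819
```

```bash
python3 -c "
from h import *
delta([.4914,-.2537,.10],112.3)"
```

```text
shift cm [13.4   6.37  4.39] rotvec [ 0.00e+00  1.00e-02 -3.76e+01] t 0.8167 p [ 0.3946 -0.3662  0.1439] rpy [1.7999e+02 1.0000e-02 7.4700e+01] F [ 1.65  0.19 -0.37] M [ 0.01 -0.09  0.05] w 0.819
```

Request:
apply_moves(deltas=[[5.5,2.2,1.1,0.7,0,0,-6.3],[5.5,4.5,2.1,1.4,0,0,-12.6],[5.5,6.7,3.2,2.2,0,0,-18.9],[5.5,9,4.2,2.9,0,0,-25.2],[5.5,11.2,5.3,3.6,0,0,-31.5],[5.5,13.4,6.4,4.4,0,0,-37.6],[5.5,13.4,6.4,4.4,0,0,-37.6]])

```text
time: 1.4
tcp_pos: [0.4946, -0.2505, 0.0992]
tcp_rot: [3.139, -0.003, 1.967]
force: [0.2, 1.0, 0.0]
gripper_width: 0.644
```

```bash
python3 -c "
from h import *
delta([.4914,-.2537,.02],112.3)
grab('wrist','w1')"
```

```text
shift cm [-0.19 -0.43  7.92] rotvec [ 0.13 -0.16  0.38] t 1.4 p [ 0.4946 -0.2505  0.0992] rpy [ 1.7987e+02 -1.6000e-01  1.1268e+02] F [0.22 0.96 0.01] M [ 0.01 -0.    0.01] w 0.644
```

View pics/w1.png

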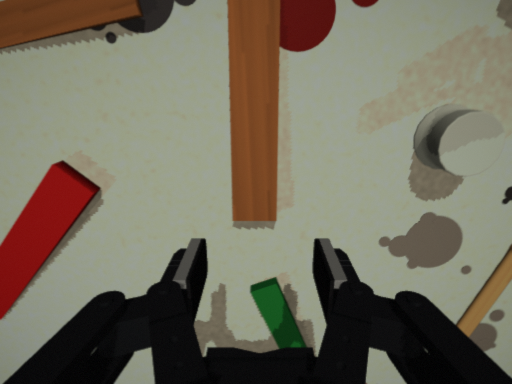

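```bash
python3 -c "
from h import *
c=load('w1')
hsv=cv2.cvtColor(c['frame'],cv2.COLOR_RGB2HSV); m=cv2.inRange(hsv,(5,110,60),(20,255,255)); m[:,:225]=0;m[:,285:]=0
for v in (20,60,100,140,180,210):
    x=np.where(m[v])[0]; 
    a=[onz(c,(x.min()-.5,v),.006+.0),onz(c,(x.max()+.5,v),.006)]; print(v,x.min(),x.max(),np.round(a,4)[:,:2].tolist())
y=np.where(m[:,255])[0].max();print(y,onz(c,(255,y),.014).round(4),onz(c,(255,y+6),0).round(4))
p=onz(c,((lambda x:(x.min()+x.max())/2)(np.where(m[205])[0]),205),.013);q=onz(c,((lambda x:(x.min()+x.max())/2)(np.where(m[20])[0]),20),.005)
print(p,q,np.degrees(np.arctan2(*(q-p)[[1,0]])),np.linalg.norm(p-q))
"
```

```text
20 228 280 [[0.4276, -0.1438], [0.4611, -0.1298]]
60 229 278 [[0.4372, -0.1673], [0.4701, -0.1536]]
100 230 277 [[0.4476, -0.1927], [0.4805, -0.179]]
140 231 277 [[0.4589, -0.2202], [0.4924, -0.2062]]
180 232 276 [[0.4712, -0.2501], [0.5047, -0.2361]]
210 233 276 [[0.4814, -0.2742], [0.5152, -0.2601]]
220 [ 0.5008 -0.272   0.014 ] [ 0.5053 -0.2834  0.    ]
[ 0.49558051 -0.26037717  0.013     ] [ 0.44424591 -0.136633    0.005     ] 112.53085416766409 0.13420827915693348
```

Request:
apply_moves(deltas=[[5,-0.2,-0.2,3.5,0,0,0.2],[5,-0.2,-0.2,7,0,0,0.2],[5,-0.2,-0.2,8.4,0,0,0.2],[5,-0.2,-0.2,8.4,0,0,0.2],[5,-0.2,-0.2,8.4,0,0,0.2]])

```text
time: 1.87
tcp_pos: [0.4897, -0.2589, 0.016]
tcp_rot: [-3.14, -0.001, 1.949]
force: [0.4, 0.3, 1.0]
gripper_width: 0.587
```

```bash
python3 -c "
from h import *
delta([.4932,-.2535,.005],112.5)
grab('wrist','w2')"
```

```text
shift cm [0.37 0.52 1.1 ] rotvec [-0.09 -0.05 -0.83] t 1.8667 p [ 0.4897 -0.2589  0.016 ] rpy [-1.7991e+02 -5.0000e-02  1.1167e+02] F [0.37 0.26 1.02] M [-0.02  0.01  0.03] w 0.587
```

View pics/w2.png

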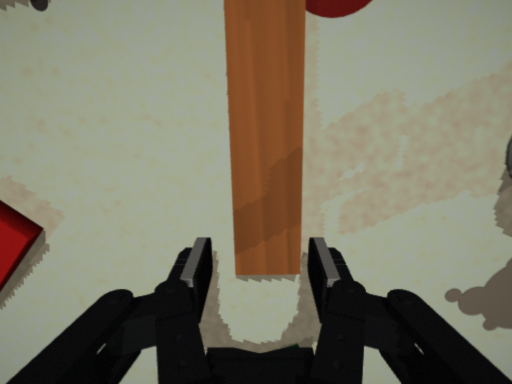

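Request:
apply_moves(deltas=[[5,0.4,0.5,0,0,0,-0.8],[5,0.4,0.5,0.5,0,0,-0.8],[5,0.4,0.5,1,0,0,-0.8],[5,0.4,0.5,1,0,0,-0.8],[5,0.4,0.5,1,0,0,-0.8]])

```text
time: 2.33
tcp_pos: [0.4936, -0.2528, 0.0062]
tcp_rot: [-3.141, -0.0, 1.965]
force: [0.5, 0.7, -0.3]
gripper_width: 0.589
```

```bash
python3 -c "
from h import *
delta([.4932,-.2535,.005],112.5)
grab('wrist','w3')"
```

```text
shift cm [-0.05 -0.06  0.12] rotvec [-0.02 -0.01  0.07] t 2.3333 p [ 0.4936 -0.2528  0.0062] rpy [-1.7998e+02 -1.0000e-02  1.1257e+02] F [ 0.49  0.65 -0.28] M [ 0.01  0.03 -0.01] w 0.589
```

View pics/w3.png

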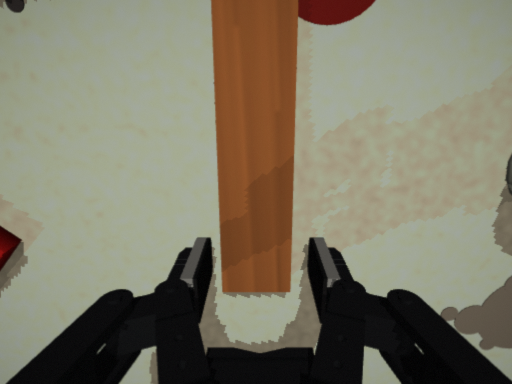

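Request:
apply_moves(deltas=[[4.5,0,0,0.2,0,0,0],[4.5,0,0,0.4,0,0,0],[4.5,0,0,0.4,0,0,0]])

```text
time: 2.63
tcp_pos: [0.4935, -0.2528, 0.002]
tcp_rot: [-3.141, -0.0, 1.965]
force: [0.2, 0.5, 0.1]
gripper_width: 0.526
```

Request:
apply_moves(deltas=[[4.5,0,0,0.15,0,0,0],[4.5,0,0,0.3,0,0,0],[4.5,0,0,0.3,0,0,0]])

```text
time: 2.88
tcp_pos: [0.4936, -0.2527, -0.001]
tcp_rot: [-3.141, -0.0, 1.965]
force: [0.4, 0.3, 0.5]
gripper_width: 0.525
```

Request:
apply_moves(deltas=[[3,0,0,0,0,0,0],[2.5,0,0,0,0,0,0],[2.5,0,0,0,0,0,0],[2.5,0,0,0,0,0,0],[2.5,0,0,0,0,0,0],[2.5,0,0,0,0,0,0]])

```text
time: 3.38
tcp_pos: [0.494, -0.2528, -0.0004]
tcp_rot: [3.141, 0.0, 1.965]
force: [-0.7, 0.5, 5.9]
gripper_width: 0.401
```

```bash
python3 -c "
from h import *
delta([.49,-.2535,.04],86)
grab('wrist','w4')"
```

```text
shift cm [ 0.08 -0.39 -4.04] rotvec [2.000e-02 1.000e-02 2.658e+01] t 3.3833 p [ 4.940e-01 -2.528e-01 -4.000e-04] rpy [1.7998e+02 2.0000e-02 1.1258e+02] F [-0.74  0.5   5.94] M [0.13 0.23 0.05] w 0.401
```

View pics/w4.png

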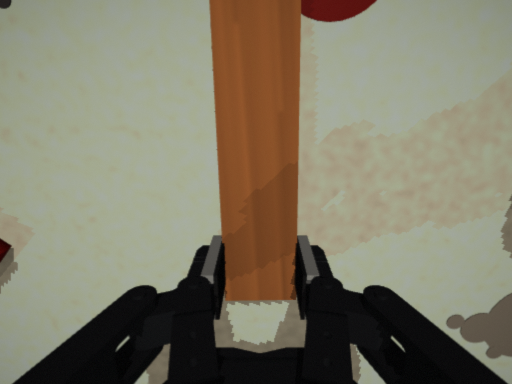

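```bash
python3 -c "
from h import *
delta([.5586,-.032,.05],85.9)"
```

```text
shift cm [17.9  14.45 -5.05] rotvec [2.000e-02 1.000e-02 2.668e+01] t 3.4333 p [ 0.494  -0.2528 -0.0005] rpy [1.7998e+02 2.0000e-02 1.1258e+02] F [-1.11 -0.02  5.11] M [0.11 0.19 0.07] w 0.403
```

Request:
apply_moves(deltas=[[2.5,0,0,-2.5,0,0,0],[2.5,1.5,1,-5,0,0,3.4],[2.5,4.5,3.5,-5,0,0,8],[2.5,7.5,6,-5,0,0,13],[2.5,10.5,8.5,-5,0,0,18],[2.5,13,10.5,-5,0,0,22],[2.5,15.5,12.5,-5,0,0,26.7],[2.5,17.9,14.4,-5,0,0,26.7]])

```text
time: 4.1
tcp_pos: [0.5581, -0.0301, 0.0491]
tcp_rot: [-3.141, -0.0, 1.494]
force: [0.7, -0.6, -0.1]
gripper_width: 0.401
```

Request:
apply_moves(deltas=[[2.5,0,0,0,0,0,0],[2.5,0,0,0,0,0,0]])

```text
time: 4.27
tcp_pos: [0.5583, -0.0295, 0.0491]
tcp_rot: [-3.141, -0.001, 1.504]
force: [-0.6, -1.0, -0.9]
gripper_width: 0.405
```

```bash
python3 -c "
from h import *
delta([.5586,-.032,.00],85.9)
for n in ['scene','top','wrist']: grab(n,n+'5')
cv2.imwrite('pics/s5z.png',cv2.resize(load('scene5')['frame'][130:280,200:400,::-1],(800,600),interpolation=2))
cv2.imwrite('pics/t5z.png',cv2.resize(load('top5')['frame'][130:265,120:300,::-1],(800,600),interpolation=2))"
```

```text
shift cm [-0.25  0.05  4.91] rotvec [-0.01 -0.05  0.25] t 4.2667 p [ 0.5583 -0.0295  0.0491] rpy [-1.7999e+02 -5.0000e-02  8.6150e+01] F [-0.6  -0.98 -0.85] M [-0.05  0.05 -0.02] w 0.405
```

View pics/wrist5.png

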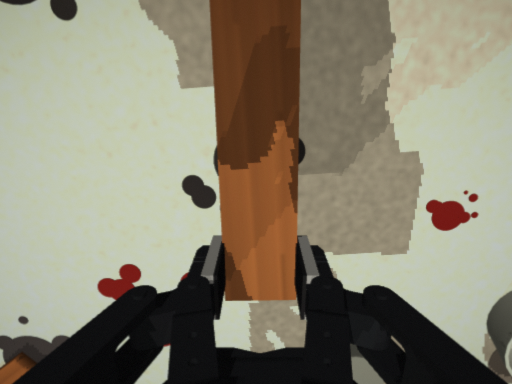

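View pics/s5z.png

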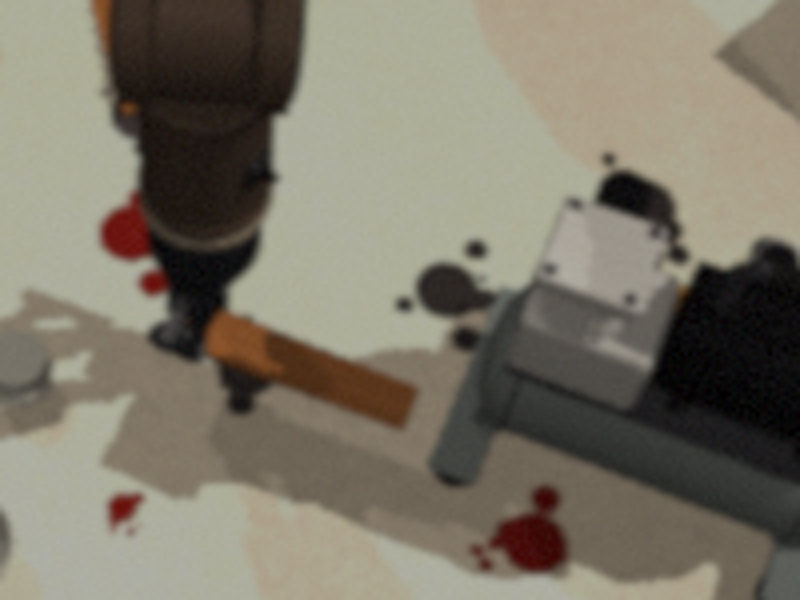

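View pics/t5z.png

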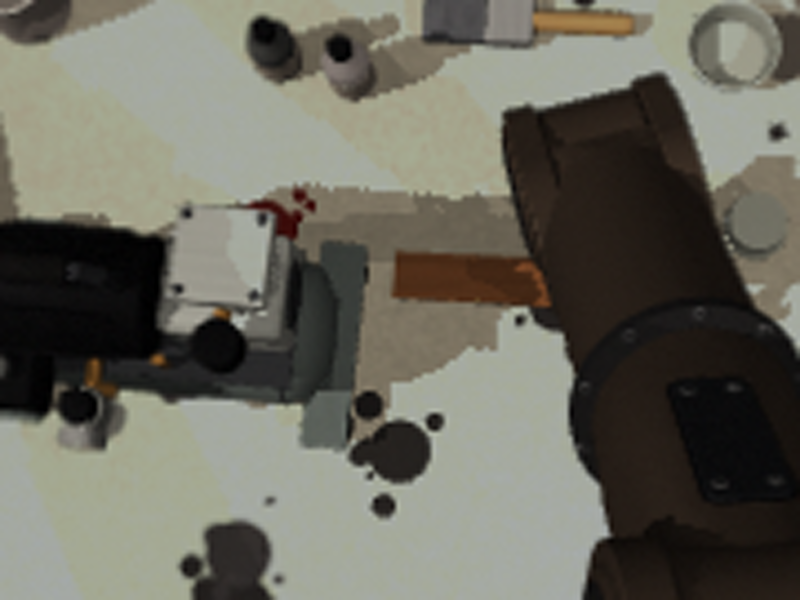

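```bash
python3 - <<'E'
from h import *
T=load('top0'); g=T['frame'].astype(float)
np.set_printoptions(linewidth=200)
# print R channel along few rows
for v in (184,186,190,196,202,210,218,226,230): print(v,(g[v,186:212,0]).astype(int))
pts=[]
for v in range(186,230):
    r=cv2.GaussianBlur(g[:,:,0],(3,3),0)[v,194:210]; d=np.diff(r); i=d.argmax()
    if 0<i<14:
        a,b,c=d[i-1],d[i],d[i+1]; pts.append((194+i+.5+(a-c)/2/(a-2*b+c),v))
pts=np.array(pts)
for z in (.022,.03):
    P=np.array([onz(T,p,z) for p in pts])
    k=np.polyfit(P[:,0],P[:,1],1)
    for _ in range(4):
        res=P[:,1]-np.polyval(k,P[:,0]); ok=abs(res)<.002; k=np.polyfit(P[ok,0],P[ok,1],1)
    print(z,ok.sum(),len(P),'angle',np.degrees(np.arctan(k[0])),'y at x=.573',np.polyval(k,.573),'std',res[ok].std(), P[:,0].min(),P[:,0].max())
E
```

```text
184 [ 83  87  87  87  85  85  70  52  49  59  56  73  82  65  88 103  88 100  84  87  98  87 104 104  89 101]
186 [ 35  46  51  84  88  86  45  37  36  36  37  36  38  38  37  38  55 101 104 104 105 106 101 100 101 100]
190 [  7  13  21  26  25  23  26  44  44  47  46  45  45  45  46  44  29 103 103 104 105 105 104 102 103 104]
196 [  6  11  31  30  29  27  25  22  21  33  47  47  46  46  47  56 100 102 106 103  98 101 102 103 102 101]
202 [ 12  32  33  31  29  28  25  21  20  21  46  46  46  46  51  79 104 103 100 103 106 105 101 102 104 104]
210 [ 41  43  43  40  38  35  32  28  24  37  47  47  47  53  79 102 103 100 102 100 102 103 101  99 100 100]
218 [ 42  37  34  31  29  72  75  75  74  74  75  75  77  76 102  58  19  18  42 100 103 107 139 138 139 138]
226 [138 122  81  73  74  74  75  74  72  74  75  78  16  48 101 103 106 104 101  35  18  29  28  29  29  30]
230 [137 123 100  82  87  91  94  83  87  85  78  69 102  77  30  29  31  30  30  30  29  30  29  30  29  29]
0.022 31 44 angle -4.404330829892041 y at x=.573 0.152212719765625 std 0.000572664000612565 0.4385647302528319 0.588301766698623
0.03 31 44 angle -4.404330829892075 y at x=.573 0.15108979576423268 std 0.0005694587874853006 0.4378597074025407 0.5867586623304771
```

```bash
python3 - <<'E'
from h import *
T=load('top5');S=load('scene5');W=load('wrist5')
f=lambda x,y:(120+x*.225-.39,130+y*.225-.39); g=lambda x,y:(200+x*.25-.375,130+y*.25-.375)
A=[onz(T,f(*p),.0515) for p in [(395,252),(395,298)]]; B=[onz(S,g(*p),.0515) for p in [(415,388),(405,427)]]
print(np.round(A,4),np.mean(A,0)); print(np.round(B,4),np.mean(B,0))
hsv=cv2.cvtColor(W['frame'],cv2.COLOR_RGB2HSV); m=cv2.inRange(hsv,(5,100,30),(20,255,255))
m[:,:200]=0;m[:,310:]=0
for v in (10,60,110,200,230):
    x=np.where(m[v])[0]; zz=.0496+.0; print(v,x.min(),x.max(),onz(W,((x.min()+x.max())/2,v),.0575).round(4))
E
```

```text
[[0.5816 0.1269 0.0515]
 [0.5459 0.126  0.0515]] [0.56377686 0.12646074 0.0515    ]
[[0.5484 0.1259 0.0515]
 [0.58   0.1278 0.0515]] [0.56417751 0.12687397 0.0515    ]
10 210 300 [0.5648 0.0771 0.0575]
60 213 299 [0.5638 0.0593 0.0575]
110 216 298 [0.5628 0.0397 0.0575]
200 220 297 [ 0.5604 -0.0011  0.0575]
230 222 296 [ 0.5595 -0.0167  0.0575]
```

Request:
apply_moves(deltas=[[2.5,0,0.1,2,0,0,0.5],[2.5,0,0.15,4,0,0,0.9],[2.5,0,0.15,4.7,0,0,0.9],[2.5,0,0.15,4.9,0,0,0.9],[2.5,0,0.15,4.9,0,0,0.9]])

```text
time: 4.83
tcp_pos: [0.5586, -0.0339, 0.0001]
tcp_rot: [-3.14, 0.001, 1.482]
force: [-0.2, -0.7, 0.3]
gripper_width: 0.402
```

```bash
python3 - <<'E'
from h import *
delta([.5586,-.032,.00],85.5)
for n in ['scene','top','wrist']: grab(n,n+'6')
cv2.imwrite('pics/s6z.png',cv2.resize(load('scene6')['frame'][190:265,250:350,::-1],(800,600),interpolation=2))
cv2.imwrite('pics/t6z.png',cv2.resize(load('top6')['frame'][170:230,180:260,::-1],(800,600),interpolation=2))
E
```

```text
shift cm [ 0.19 -0.02  0.01] rotvec [-0.1   0.06 -0.61] t 4.8333 p [ 5.586e-01 -3.390e-02  1.000e-04] rpy [-1.799e+02  6.000e-02  8.489e+01] F [-0.18 -0.67  0.31] M [-0.04  0.   -0.05] w 0.402
```

View pics/s6z.png

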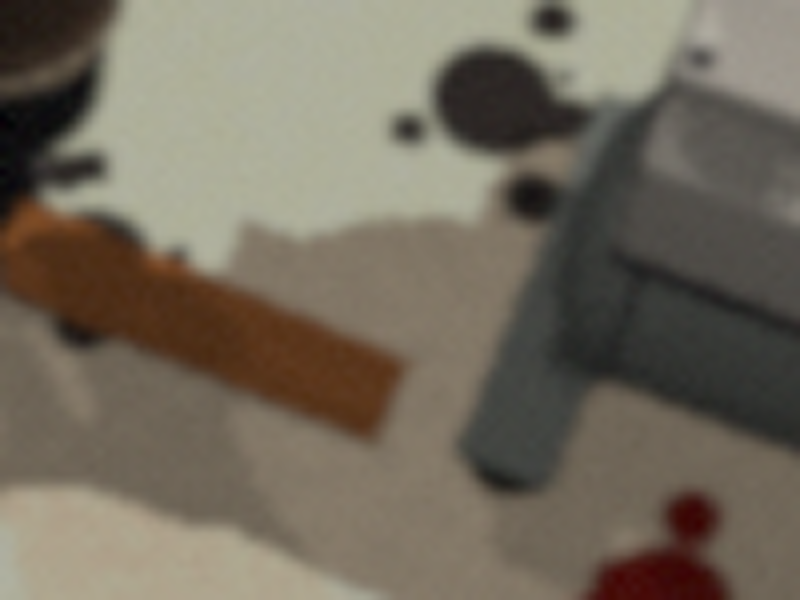

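View pics/t6z.png

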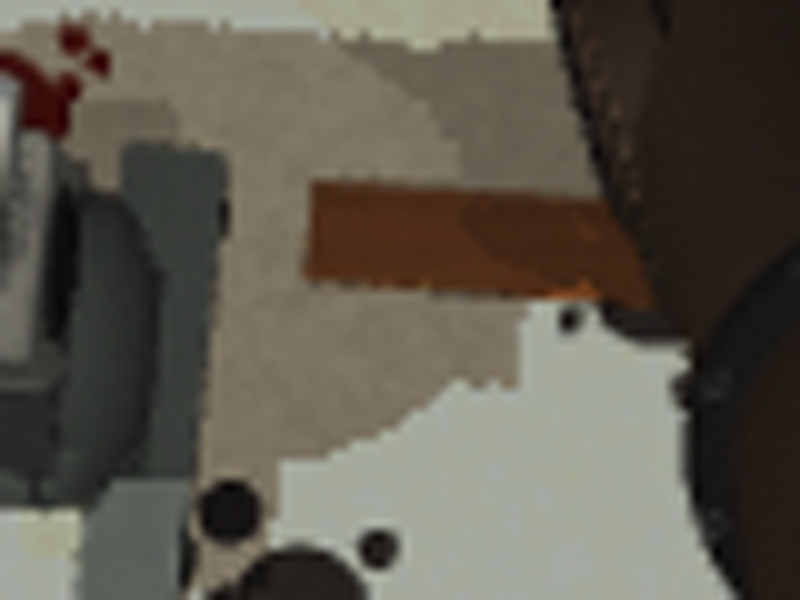

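View pics/wrist6.png

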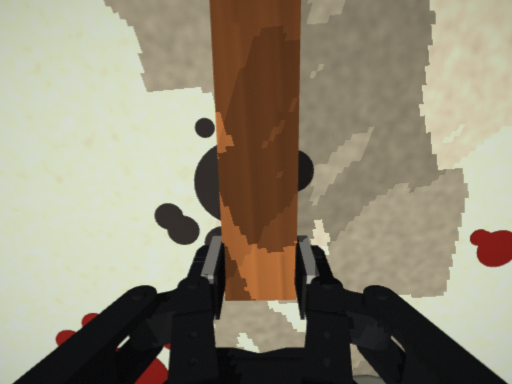

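```bash
python3 - <<'E'
from h import *
T=load('top6');S=load('scene6');W=load('wrist6')
f=lambda x,y:(180+x*.1-.45,170+y*.1-.45); g=lambda x,y:(250+x*.125-.44,190+y*.125-.44)
A=np.array([onz(T,f(*p),.002) for p in [(312,181),(305,281)]]); B=np.array([onz(S,g(*p),.002) for p in [(407,362),(377,440)]])
print(A.round(4),A.mean(0)); print(B.round(4),B.mean(0))
print('foot rim top',[onz(T,f(226,v),.012).round(4) for v in (190,212,235)], 'near foot',onz(T,f(187,560),.012).round(4))
print('scene foot bottom',onz(S,g(500,488),.005).round(4),'strap far end corners',onz(S,g(462,445),.022).round(4),onz(S,g(545,490),.022).round(4))
# shim edges in top6: orange mask
for n,c in (('top',T),):
    fr=c['frame'].astype(int); 
    up=[];lo=[]
    for u in range(213,240):
        col=fr[178:206,u,0]-fr[178:206,u,2]; sm=cv2.GaussianBlur(col.astype(np.float32)[:,None],(1,3),0).ravel()
        d=np.diff(sm); i=d.argmax(); j=d.argmin(); 
        up.append(onz(c,(u,178+i+.5),.006)); lo.append(onz(c,(u,178+j+.5),.006))
    for e in (up,lo):
        e=np.array(e); k=np.polyfit(e[:,1],e[:,0],1); print('slope deg',90-np.degrees(np.arctan(k[0])),'x at y=.1',np.polyval(k,.1),(e[:,0]-np.polyval(k,e[:,1])).std())
hsv=cv2.cvtColor(W['frame'],cv2.COLOR_RGB2HSV); m=cv2.inRange(hsv,(5,100,30),(20,255,255)); m[:,:200]=0;m[:,310:]=0
for v in (10,60,110,200,230):
    x=np.where(m[v])[0]; print(v,onz(W,((x.min()+x.max())/2,v),.008).round(4))
# strap edge fit, in scene camera: outer edge from (462,445)->(600,110) zoom
print([onz(S,g(*p),.03).round(4) for p in [(462,445),(600,110)]])
E
```

```text
[[0.5864 0.1243 0.002 ]
 [0.5507 0.1259 0.002 ]] [0.56852989 0.12507845 0.002     ]
[[0.5515 0.1235 0.002 ]
 [0.585  0.122  0.002 ]] [0.56821907 0.12273729 0.002     ]
foot rim top [array([0.5811, 0.1533, 0.012 ]), array([0.5733, 0.1531, 0.012 ]), array([0.5652, 0.1529, 0.012 ])] near foot [0.4514 0.1634 0.012 ]
scene foot bottom [0.5894 0.1689 0.005 ] strap far end corners [0.5859 0.1517 0.022 ] [0.5926 0.184  0.022 ]
slope deg 74.61136168658818 x at y=.1 0.5870074149462211 0.008893480830731272
slope deg 86.17702040811263 x at y=.1 0.5485624054426623 0.001033920457932261
10 [0.5686 0.0769 0.008 ]
60 [0.5673 0.0589 0.008 ]
110 [0.5658 0.0392 0.008 ]
200 [ 0.5625 -0.0019  0.008 ]
230 [ 0.5613 -0.0176  0.008 ]
[array([0.5896, 0.1518, 0.03  ]), array([0.4418, 0.1631, 0.03  ])]
```

Request:
apply_moves(deltas=[[2.5,0,0.2,0,0,0,0],[2.5,0.6,0.2,0,0,0,0],[2.5,1.4,0.2,0,0,0,0],[2.5,2.2,0.2,0,0,0,0],[2.5,3,0.2,0,0,0,0],[2.5,3.6,0.2,0,0,0,0],[2.5,4.2,0.2,0,0,0,0],[2.5,4.5,0.2,0,0,0,0]])

```text
time: 5.65
tcp_pos: [0.5655, 0.0139, 0.0003]
tcp_rot: [-3.142, -0.0, 1.485]
force: [1.3, 0.5, -1.3]
gripper_width: 0.4
```

```bash
python3 - <<'E'
from h import *
delta([.573,.02,.00],85.2)
for n in ['scene','top']: grab(n,n+'7')
a=cv2.resize(load('scene7')['frame'][190:265,270:370,::-1],(400,300),interpolation=2)
b=cv2.resize(load('top7')['frame'][170:230,180:260,::-1],(400,300),interpolation=2)
cv2.imwrite('pics/c7.png',np.hstack([a,b]))
E
```

```text
shift cm [0.67 0.7  0.03] rotvec [-0.   -0.03 -0.14] t 5.65 p [5.655e-01 1.390e-02 3.000e-04] rpy [-1.800e+02 -3.000e-02  8.506e+01] F [ 1.27  0.47 -1.31] M [-0.05  0.03 -0.01] w 0.4
```

View pics/c7.png

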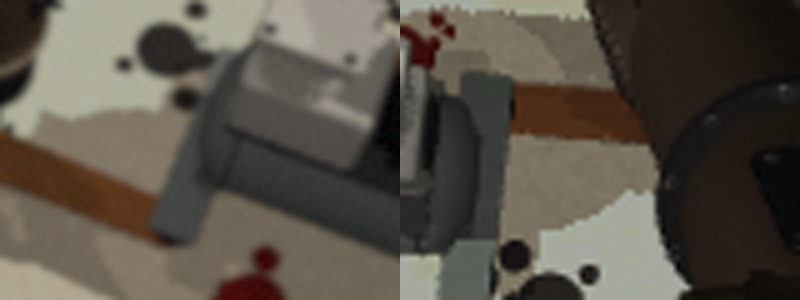

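```bash
python3 - <<'E'
from h import *
T=load('top7');S=load('scene7')
for n,c,(x,y,w,h,sx) in (('t',T,(195,175,45,30,12)),('s',S,(270,215,50,40,12))):
    cv2.imwrite(f'pics/{n}7b.png',cv2.resize(c['frame'][y:y+h,x:x+w,::-1],(w*sx,h*sx),interpolation=0))
E
```

```text
(no output)
```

View pics/t7b.png

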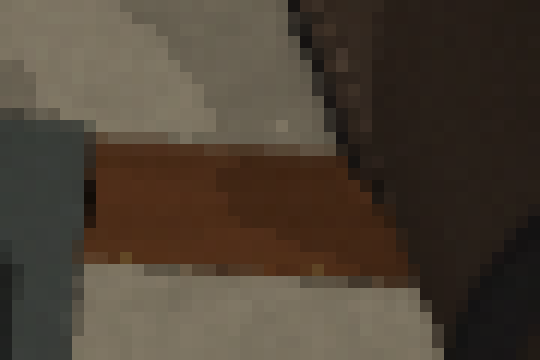

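View pics/s7b.png

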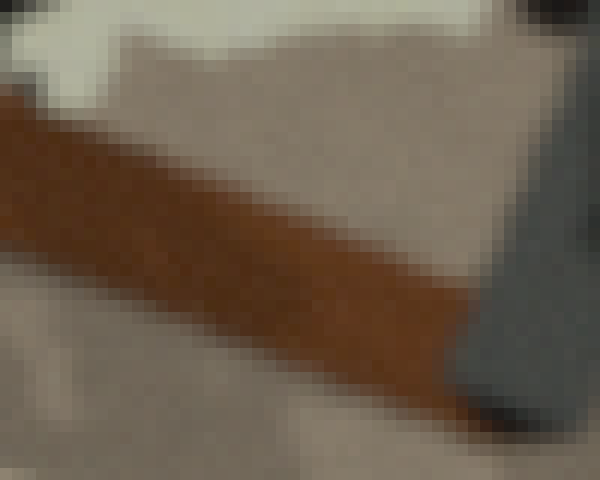

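Request:
apply_moves(deltas=[[2.5,0.2,0,0,0,0,0],[2.5,0.4,0,0,0,0,0],[2.5,0.6,0,0,0,0,0],[2.5,0.8,0,0,0,0,0],[2.5,1,0,0,0,0,0]])

```text
time: 6.17
tcp_pos: [0.5663, 0.0223, 0.0003]
tcp_rot: [3.142, 0.0, 1.483]
force: [1.0, -0.3, -0.7]
gripper_width: 0.401
```

Request:
apply_moves(deltas=[[2.5,0.15,0,0,0,0,0],[2.5,0.3,0,0,0,0,0],[2.5,0.45,0,0,0,0,0],[2.5,0.6,0,0,0,0,0],[2.5,0.75,0,0,0,0,0]])

```text
time: 6.58
tcp_pos: [0.567, 0.0299, 0.0003]
tcp_rot: [3.142, 0.0, 1.483]
force: [-0.3, -0.1, -1.1]
gripper_width: 0.401
```

Request:
apply_moves(deltas=[[2.5,0.15,0,0,0,0,0],[2.5,0.3,0,0,0,0,0],[2.5,0.45,0,0,0,0,0],[2.5,0.6,0,0,0,0,0]])

```text
time: 6.92
tcp_pos: [0.5675, 0.0359, 0.0003]
tcp_rot: [3.142, 0.0, 1.483]
force: [-0.4, 0.2, -1.2]
gripper_width: 0.4
```

Request:
apply_moves(deltas=[[2.5,0.15,0,0,0,0,0],[2.5,0.3,0,0,0,0,0],[2.5,0.45,0,0,0,0,0],[2.5,0.6,0,0,0,0,0]])

```text
time: 7.25
tcp_pos: [0.568, 0.0419, 0.0003]
tcp_rot: [-3.142, 0.0, 1.483]
force: [-0.1, -0.2, -0.6]
gripper_width: 0.402
```

Request:
apply_moves(deltas=[[2.5,0.15,0,0,0,0,0],[2.5,0.3,0,0,0,0,0],[2.5,0.45,0,0,0,0,0],[2.5,0.6,0,0,0,0,0]])

```text
time: 7.58
tcp_pos: [0.5684, 0.0474, 0.0002]
tcp_rot: [-3.141, 0.001, 1.483]
force: [0.1, -1.9, -1.9]
gripper_width: 0.401
```

Request:
apply_moves(deltas=[[2.5,0.1,0,0,0,0,0],[2.5,0.2,0,0,0,0,0],[2.5,0.3,0,0,0,0,0]])

```text
time: 7.83
tcp_pos: [0.5686, 0.0499, 0.0001]
tcp_rot: [-3.141, 0.001, 1.482]
force: [-0.2, -4.5, -2.8]
gripper_width: 0.399
```

```bash
python3 -c "
from h import *
delta([.5684,.0474,0],85)"
```

```text
shift cm [-0.25  0.01  0.01] rotvec [-0.03  0.06 -0.06] t 7.8333 p [5.686e-01 4.990e-02 1.000e-04] rpy [-1.7997e+02  6.0000e-02  8.4940e+01] F [-0.19 -4.53 -2.83] M [-0.99  0.12  0.  ] w 0.399
```

Request:
apply_moves(deltas=[[2.5,0.1,0,0,0,0,0],[2.5,0.2,0,0,0,0,0],[2.5,0.3,0,0,0,0,0]])

```text
time: 8.08
tcp_pos: [0.5687, 0.0524, 0.0]
tcp_rot: [-3.141, 0.002, 1.482]
force: [-1.3, -6.6, -2.4]
gripper_width: 0.4
```

Request:
apply_moves(deltas=[[2.5,0.1,0,0,0,0,0],[2.5,0.2,0,0,0,0,0],[2.5,0.3,0,0,0,0,0]])

```text
time: 8.33
tcp_pos: [0.5688, 0.0547, -0.0001]
tcp_rot: [-3.14, 0.002, 1.482]
force: [-0.9, -8.1, -2.6]
gripper_width: 0.405
```

```bash
python3 - <<'E'
from h import *
delta([.5684,.0474,0],85)
for n in ['scene','top']: grab(n,n+'8')
a=cv2.resize(load('scene8')['frame'][190:265,270:370,::-1],(400,300),interpolation=2)
b=cv2.resize(load('top8')['frame'][170:230,180:260,::-1],(400,300),interpolation=2)
cv2.imwrite('pics/c8.png',np.hstack([a,b]))
# compressor moved? compare with top7, head region shift
for n in ('top','scene'):
    x=(105,175,85,55) if n=='top' else (325,175,100,70)
    A=[cv2.cvtColor(load(n+k)['frame'],6)[x[1]:x[1]+x[3],x[0]:x[0]+x[2]].astype(np.float32) for k in('7','8')]
    print(n,cv2.phaseCorrelate(A[0],A[1]))
E
```

```text
shift cm [-0.73  0.02 -0.01] rotvec [-0.07  0.14 -0.11] t 8.3333 p [ 5.688e-01  5.470e-02 -1.000e-04] rpy [-1.7993e+02  1.4000e-01  8.4890e+01] F [-0.9  -8.11 -2.57] M [-1.87  0.06  0.05] w 0.405
top ((0.018072274725867032, 0.015540109571531957), 0.9883812811639574)
scene ((-0.028345675959002392, 0.0023983585415550124), 1.0148493569427066)
```

View pics/c8.png

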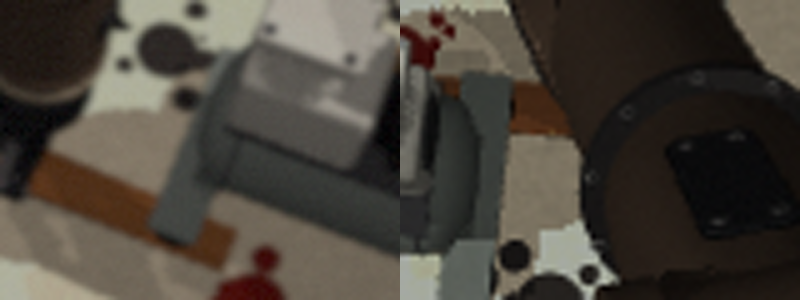

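Request:
apply_moves(deltas=[[2.5,0.1,0,0,0,0,0],[2.5,0.2,0,0,0,0,0]])

```text
time: 8.6
tcp_pos: [0.5688, 0.0562, -0.0002]
tcp_rot: [-3.14, 0.003, 1.481]
force: [-0.2, -9.9, -2.9]
gripper_width: 0.4
```

```bash
python3 -c "
from h import *
for i in range(3): delta([.5688,.0547,0],85); bot.camera('wrist')"
```

```text
shift cm [-0.15  0.01 -0.02] rotvec [-0.09  0.17 -0.13] t 8.6 p [ 5.688e-01  5.620e-02 -2.000e-04] rpy [-1.7991e+02  1.7000e-01  8.4870e+01] F [-0.2  -9.88 -2.86] M [-2.08  0.06  0.01] w 0.4
shift cm [-0.17  0.01 -0.02] rotvec [-0.09  0.16 -0.12] t 8.65 p [ 5.688e-01  5.640e-02 -2.000e-04] rpy [-1.7991e+02  1.6000e-01  8.4880e+01] F [-0.26 -9.39 -3.26] M [-1.95  0.12 -0.01] w 0.399
shift cm [-0.17  0.01 -0.02] rotvec [-0.09  0.16 -0.12] t 8.7 p [ 5.688e-01  5.640e-02 -2.000e-04] rpy [-1.7991e+02  1.6000e-01  8.4880e+01] F [-0.48 -8.52 -3.36] M [-1.8   0.05 -0.03] w 0.402
```

Request:
apply_moves(deltas=[[4.5,-0.05,0,0,0,0,0],[5.5,-0.1,0,0,0,0,0],[5.5,-0.1,0,0,0,0,0],[5.5,-0.1,0,0,0,0,0]])

```text
time: 9.08
tcp_pos: [0.5698, 0.0586, 0.0006]
tcp_rot: [3.141, -0.001, 1.484]
force: [0.5, 0.1, 0.3]
gripper_width: 0.641
```

```bash
python3 -c "
from h import *
delta([.5688,.0547,0.1],85)
grab('wrist','w9')"
```

```text
shift cm [-0.39 -0.06 -9.94] rotvec [ 0.04 -0.06  0.02] t 9.0833 p [0.5698 0.0586 0.0006] rpy [ 1.7996e+02 -6.0000e-02  8.5020e+01] F [0.51 0.06 0.33] M [ 0.05 -0.01  0.06] w 0.641
```

View pics/w9.png

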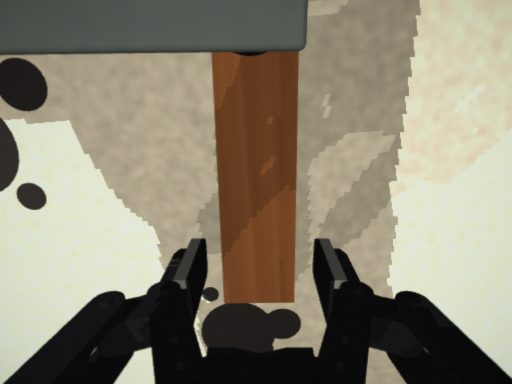

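Request:
apply_moves(deltas=[[5.5,0,0,-1.5,0,0,0],[5.5,0,0,-4,0,0,0],[5.5,-0.5,0,-8,0,0,0],[4,-1,0,-12,0,0,0],[2,-1,0,-16,0,0,0],[0,-1,0,-20,0,0,0],[0,-1,0,-24,0,0,0],[0,-1,0,-28,0,0,0]])

```text
time: 9.8
tcp_pos: [0.5681, 0.0481, 0.2827]
tcp_rot: [3.141, -0.0, 1.484]
force: [1.4, 0.5, 0.3]
gripper_width: 0.004
```

Request:
apply_moves(deltas=[[0,0,0,-3,0,0,0],[0,0,0,-5,0,0,0],[0,0,0,-5,0,0,0]])

```text
time: 10.05
tcp_pos: [0.5704, 0.0488, 0.3356]
tcp_rot: [3.133, -0.002, 1.484]
force: [-0.2, -0.1, -1.0]
gripper_width: 0.002
```

```bash
python3 - <<'E'
from h import *
delta([.537,.2165,.32],85)
for n in ['scene','top','wrist']: grab(n,n+'10')
a=cv2.resize(load('scene10')['frame'][165:285,270:430,::-1],(400,300),interpolation=2)
b=cv2.resize(load('top10')['frame'][160:250,140:260,::-1],(400,300),interpolation=2)
cv2.imwrite('pics/c10.png',np.hstack([a,b]))
E
```

```text
shift cm [16.42 -4.79  1.56] rotvec [ 0.46 -0.12  0.01] t 10.05 p [0.5704 0.0488 0.3356] rpy [ 1.7954e+02 -1.2000e-01  8.5010e+01] F [-0.19 -0.13 -0.99] M [ 0.05 -0.03  0.05] w 0.002
```

View pics/c10.png

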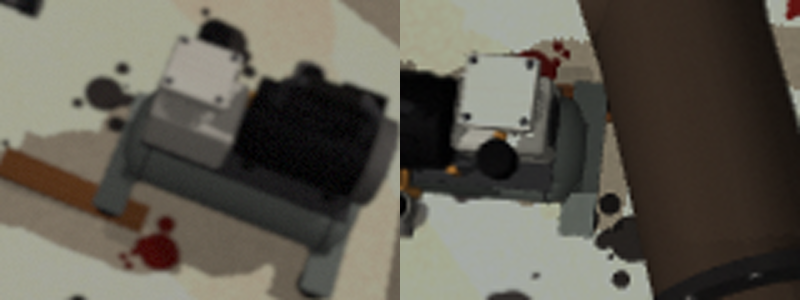

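View pics/wrist10.png

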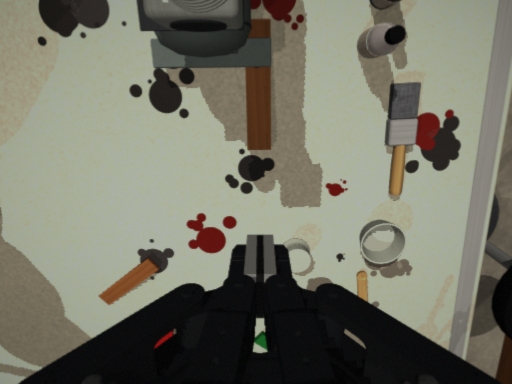

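Request:
apply_moves(deltas=[[0,3.5,-1,0,0,0,0],[0,7,-2,0,0,0,0],[0,10.5,-3,0,0,0,0],[0,14,-4,0,0,0,0],[0,16.4,-4.8,0.5,0,0,0],[0,16.4,-4.8,1.5,0,0,0],[0,16.4,-4.8,1.5,0,0,0]])

```text
time: 10.78
tcp_pos: [0.5331, 0.2165, 0.312]
tcp_rot: [-3.137, 0.002, 1.487]
force: [0.1, -0.4, -0.7]
gripper_width: 0.004
```

```bash
python3 - <<'E'
from h import *
delta([.537,.2165,.28],85)
grab('wrist','w11'); grab('scene','s11')
cv2.imwrite('pics/s11z.png',cv2.resize(load('s11')['frame'][140:260,280:440,::-1],(800,600),interpolation=2))
E
```

```text
shift cm [0.04 0.41 3.2 ] rotvec [-0.27  0.12  0.21] t 10.7833 p [0.5331 0.2165 0.312 ] rpy [-1.7973e+02  1.2000e-01  8.5210e+01] F [ 0.12 -0.37 -0.67] M [-0.1   0.03 -0.03] w 0.004
```

View pics/s11z.png

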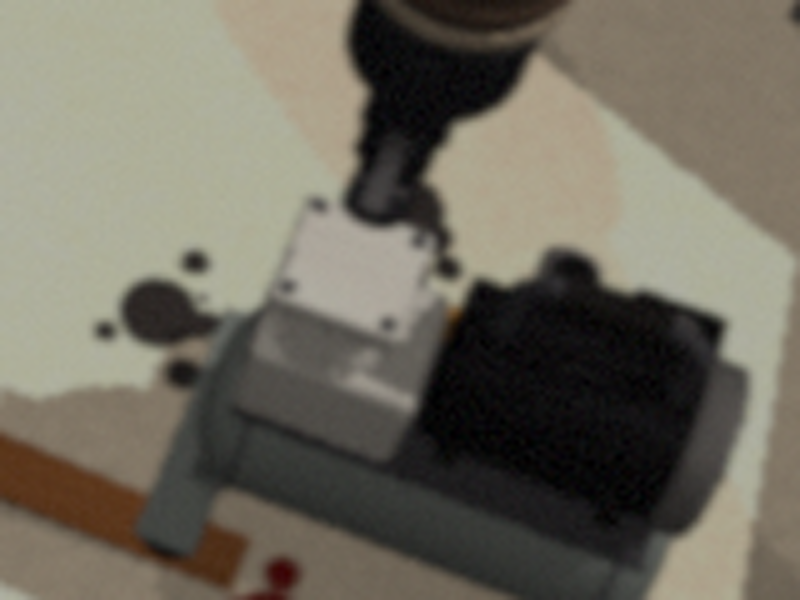

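View pics/w11.png

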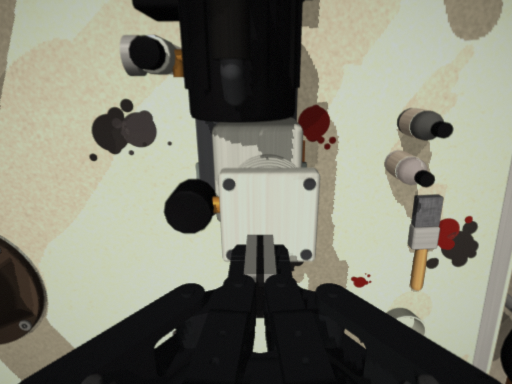

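```bash
python3 - <<'E'
from h import *
c=load('w11')
P=[onz(c,p,.274) for p in [(221,170),(319,169),(317,261),(217,262)]]; print(np.round(P,4),np.mean(P,0))
delta([.537,.2165,.28],85)
E
```

```text
[[0.5133 0.2517 0.274 ]
 [0.5729 0.2474 0.274 ]
 [0.5702 0.1828 0.274 ]
 [0.5025 0.1875 0.274 ]] [0.53971742 0.21735721 0.274     ]
shift cm [0.28 0.2  3.38] rotvec [-0.13  0.12 -0.06] t 10.8833 p [0.5348 0.214  0.3138] rpy [-1.7987e+02  1.2000e-01  8.4940e+01] F [ 0.21 -1.   -0.62] M [ 0.01 -0.03 -0.01] w -0.005
```

Request:
apply_moves(deltas=[[0,0.2,0.3,1.5,0,0,0],[0,0.2,0.3,2.8,0,0,0],[0,0.2,0.3,3.4,0,0,0],[0,0.2,0.3,3.4,0,0,0]])

```text
time: 11.22
tcp_pos: [0.5381, 0.2151, 0.2799]
tcp_rot: [-3.139, 0.002, 1.481]
force: [-0.1, 0.6, 0.1]
gripper_width: 0.003
```

Request:
apply_moves(deltas=[[0,0,0,0.15,0,0,0],[0,0,0,0.3,0,0,0],[0,0,0,0.4,0,0,0]])

```text
time: 11.47
tcp_pos: [0.5386, 0.2169, 0.2779]
tcp_rot: [3.141, -0.0, 1.483]
force: [0.1, 0.2, 0.6]
gripper_width: -0.0
```

Request:
apply_moves(deltas=[[0,0,0,0.1,0,0,0],[0,0,0,0.2,0,0,0],[0,0,0,0.2,0,0,0]])

```text
time: 11.72
tcp_pos: [0.5382, 0.217, 0.2753]
tcp_rot: [3.142, 0.0, 1.483]
force: [0.1, 0.3, 0.3]
gripper_width: 0.001
```

Request:
apply_moves(deltas=[[0,0,0,0.1,0,0,0],[0,0,0,0.1,0,0,0]])

```text
time: 11.88
tcp_pos: [0.5382, 0.217, 0.2742]
tcp_rot: [3.142, 0.0, 1.483]
force: [-0.3, 0.3, -0.9]
gripper_width: -0.002
```

Request:
apply_moves(deltas=[[0,0,0,0.05,0,0,0],[0,0,0,0.1,0,0,0]])

```text
time: 12.05
tcp_pos: [0.5383, 0.217, 0.2741]
tcp_rot: [3.141, -0.0, 1.483]
force: [-2.8, -2.7, 10.4]
gripper_width: -0.001
```

Request:
apply_moves(deltas=[[0,0,0,0,0,0,0],[0,0,0,0,0,0,0],[0,0,0,0,0,0,0]])

```text
time: 12.3
tcp_pos: [0.5383, 0.217, 0.2741]
tcp_rot: [3.141, -0.0, 1.483]
force: [-2.5, -1.8, 6.3]
gripper_width: -0.003
```

Request:
apply_moves(deltas=[[0,0,0,0,0,0,0],[0,0,0,0,0,0,0],[0,0,0,0,0,0,0],[0,0,0,0,0,0,0],[0,0,0,0,0,0,0]])

```text
time: 12.72
tcp_pos: [0.5383, 0.217, 0.2742]
tcp_rot: [3.141, -0.0, 1.483]
force: [-3.0, -1.8, 5.8]
gripper_width: 0.002
```

Request:
apply_moves(deltas=[[0,0,0,0.03,0,0,0],[0,0,0,0.03,0,0,0],[0,0,0,0.03,0,0,0],[0,0,0,0.03,0,0,0],[0,0,0,0.03,0,0,0],[0,0,0,0.03,0,0,0],[0,0,0,0.03,0,0,0],[0,0,0,0.03,0,0,0]])

```text
time: 13.38
tcp_pos: [0.5383, 0.217, 0.2741]
tcp_rot: [3.141, -0.0, 1.483]
force: [-2.4, -1.9, 9.1]
gripper_width: 0.001
```

Request:
apply_moves(deltas=[[0,0,0,-0.5,0,0,0],[0,0,0,-2,0,0,0],[0,0,0,-5,0,0,0],[0,-3,0,-8,0,0,0],[0,-6.5,0,-9,0,0,0],[0,-10.5,0,-9,0,0,0],[0,-14.5,0,-9,0,0,0],[0,-18.5,0,-9,0,0,0]])

```text
time: 14.05
tcp_pos: [0.5217, 0.0312, 0.3636]
tcp_rot: [3.14, -0.0, 1.484]
force: [1.0, -0.6, -0.3]
gripper_width: 0.003
```

Request:
apply_moves(deltas=[[0,-4,-4,0,0,0,0],[0,-7,-8,0,0,0,0],[0,-10,-10,0,0,0,0],[0,-10,-10,0,0,0,0]])

```text
time: 14.38
tcp_pos: [0.4102, -0.0616, 0.3633]
tcp_rot: [-3.141, 0.001, 1.479]
force: [0.6, 0.4, 0.0]
gripper_width: 0.0
```

```bash
python3 - <<'E'
from h import *
delta([.5,.0,.28],85)
for n in ['scene','top']: grab(n,n+'12')
a=cv2.resize(load('scene12')['frame'][165:285,270:430,::-1],(400,300),interpolation=2)
b=cv2.resize(load('top12')['frame'][160:250,140:260,::-1],(400,300),interpolation=2)
cv2.imwrite('pics/c12.png',np.hstack([a,b]))
for n in ('top','scene'):
    x=(105,175,85,55) if n=='top' else (325,175,100,70)
    A=[cv2.cvtColor(load(n+k)['frame'],6)[x[1]:x[1]+x[3],x[0]:x[0]+x[2]].astype(np.float32) for k in('0','10','12')]
    print(n,cv2.phaseCorrelate(A[0],A[2]),cv2.phaseCorrelate(A[1],A[2]))
E
```

```text
shift cm [6.97 8.38 8.32] rotvec [-0.02  0.09 -0.26] t 14.3833 p [ 0.4102 -0.0616  0.3633] rpy [-1.7998e+02  9.0000e-02  8.4740e+01] F [0.59 0.37 0.05] M [-0.02 -0.02 -0.03] w 0.0
top ((0.02291904452950888, 0.008736412549239958), 0.9884634933648286) ((0.016010406532544152, -0.006506688575683484), 0.9928513645684277)
scene ((-0.008248171083856448, -0.054333061578070385), 0.9760738701290554) ((-0.0037038330837546596, 0.06320719324151725), 0.9990808765093485)
```

View pics/c12.png

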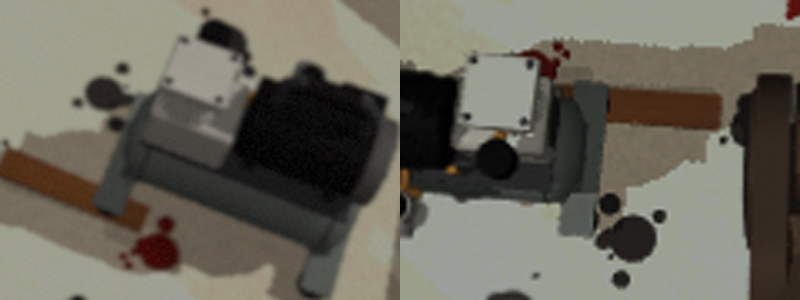

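View pics/top12.png

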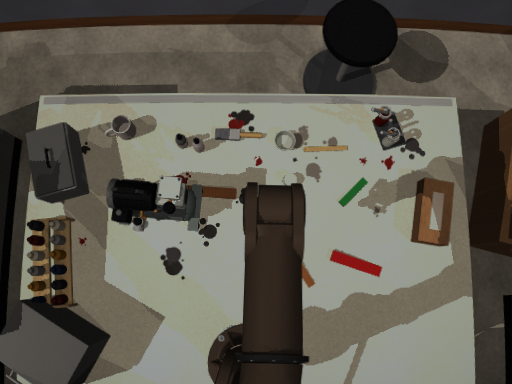

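Shim is in place under the foot, machine shift is below 0.1 px, and the other items look unmoved. The robot is clear, so I'm handing in.

```bash
python3 -c "
from h import *
print(bot.hand_in())"
```

```text
the job is handed in; nothing more can be done
None
```

The shim is under the worn foot, the press check held, and I handed the job in at about 14.4 s. I got no verdict back.

- **Shim:** I took the larger brown wedge and set it on the bench. I slid it thin end first along the compressor's +y until the drag rose from about 0 to 9–10 N, which is in the 6–14 N range. I then released it lying flat. First touch came at about 45–50 mm of insertion, and the final depth is about 62 mm from the tip to the foot's edge. In the wrist view it sits within about 2 mm of the foot's centre line and square to the strap.
- **Press check:** With closed fingers I pressed on the middle of the pump head for more than 1 s. Readings were 10.4, 6.3, 5.8 and 9.1 N, and the head stayed at about 274 mm, so the corner is carried.
- **Machine and bench:** Comparing pictures from before and after, the compressor shifted less than 0.1 px. The other things looked unmoved in the last top view, but the arm hid part of the small brown wedge and the cream jar there.
- **Disagreement:** The visual shim position and the arm's own position differed by up to about 5 mm sideways when first compared. I trusted the relative camera views for aligning it. I did not measure the foot's gap separately; the drag force decided how far to push.

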